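# Line up nuts by size on the brazing rail

## Robot

A 7-joint arm with a two-finger parallel gripper is mounted at the origin on a cart in front of the work surface, level with it; the furniture and walls round the work are solid. World frame = base frame: x ahead of the robot, y to its left, z up, the work surface at z = 0. Lengths are in m, angles in rad, forces in N, time in s.
With the tool pointing down it reaches from about 0.4 to 0.85 m from the base axis. Payload 10.4 kg.
Tool frame: the origin (TCP) lies between the finger pads; the fingertips stand bot.tcp_to_tips ahead of it and the grasp point (between the pads) lies 2 mm behind it (bot.tcp_to_tips is the distance from the TCP to the fingertips, in m); z points along the fingers, y is the line along which they close (so a half turn about z gives the same grasp; the last joint's range is limited). The gripper opens to 85 mm and grips with 20 to 120 N. Pads are 22 mm wide; open, the fingers measure 114 mm over their backs; the gripper's body (76 mm by 85 mm) begins 54 mm behind the grasp point. The pads swing forward as they close: fully open they stand 13 mm farther back than shut.
Start: joints at [-1.288, 0.332, -0.065, 1.46, 0.022, 1.35, -0.088], TCP at [0.188, 0.596, 0.248] pointing down, gripper open.
Joint ranges: [-2.6, 2.6], [-0.5, 2.12], [-1.47, 1.34], [0.16, 2.42], [-1.27, 4.41], [0.06, 2.06], [-2.6, 2.6]. Speed limits (rad/s): [2.22, 2.22, 2.79, 2.79, 3.14, 3.14, 3.14].

## Interface

Orientations are given as [roll, pitch, yaw] about the fixed x, y, z axes, in that order (R = Rz(yaw) Ry(pitch) Rx(roll)).
In Python, from cell import bot, eyes gives the robot as it stands.
- The arm moves only by the tool move_arm, never from a script. Its argument "targets" is a list of rows, each a list of 4 numbers: the shift along the tool's x, y, z in m, then the turn about the tool's z in degrees. A call has 1 to 20 rows; each row is the pose to reach, as a shift and turn from the pose commanded when the call began, along the tool's axes at that moment; what a row does not reach only later rows make up. A row lasts 1/8 s, in which the tool goes at most 62.5 mm and 10.7 degrees, less where a joint would pass 70% of its speed; a pose out of reach is approached as far as the arm can. A call with a gripper value outside its range is refused whole. "fingers" is the opening, from -1 (shut) to 1 (fully open), set as the call begins (left out, the last holds). The fingers move at their own pace and stop on an object; "force" is the grip in N (left out, the last holds). Time passes only in rows, so rows that repeat a pose let the fingers close. It gives the time, the measured TCP pose, the force, the opening and the grip force at its end, in the units of the state.
- bot.state(): the state, without advancing time (a new reading comes with each control period).
- eyes.get_image(name): name is "scene" or "side" or "wrist"; returns (picture, depth): 384x512x3 uint8, blue, green, red; 384x512 float32, m along the optical axis (not along the pixel's ray), 0 where there is no reading.
- eyes.camera_params(name): a dict with "vfov" (degrees; the focal length in pixels is half the picture's height over the tangent of half this angle, whatever the lens; pixels are square), "cx", "cy" (the principal point, pixels), "origin" and "attitude" of the camera in the world. Camera axes: x right, y down, z forward; pixel columns grow to the right and rows downward; lengths in m; the calibration is good to about 2 mm. A picture is of the moment at which its call begins: read the wrist's pose just before it. camera_params takes no time and is no camera call; for the wrist camera it gives the pose at the moment of the call.
- bot.finish_job(): hands the job in; it is judged then, once.
Trained networks look in the newest picture that a camera, given by its name, has taken for a name from the list of things; names that differ only in an ending like _2 or _b are one class to them, and where a whole thing is asked for, a point or a joint stands for the part that bears it (a point fixed in the world has none). Each returns a list of dicts, best first, with "score" (0 to 1); they miss things now and then, are a little off and sometimes report something else, mostly with a low value. They report only what shows in the picture. A call takes as long as a camera call. They do not tell look-alikes from the thing itself.
- eyes.look_for(camera, label): "bbox" ([left, top, width, height] in pixels, round what is visible of it).
- eyes.landmark_of(camera, label): "at" ([column, row] in pixels: a listed point, or the origin of a listed thing).
The state is a dict: "t": time; "qpos": joint angles; "dq": joint speeds; "effort": joint torques, N m; "ee_pos": TCP position; "orientation": TCP orientation; "ft_force": force on the tool from outside, world axes, zero at the start; "torque": the same for the moment, N m; "width": finger opening in m; "grip_force": force on a finger pad.
Only numpy, scipy, OpenCV 4.12 (cv2) and the standard library are available. Lean on these libraries where they do the work, as an engineer would, in place of code of your own. Each camera call takes 0.05 s, during which the arm holds its last target. There are 200 camera calls.

## Task

Set the four loose nuts out on the brazing rail ready for brazing: one lying flat and centred on each ring mark, in order of size, with the smallest nut next to the red pin and the biggest next to the bare dark pin. Leave the flux pot, the copper tube and the steel block where they are.

Things in the scene. Friction and masses are not known exactly. Their poses are not given: they have to be found in the camera images.
- nut_small: Smallest hexagon nut, rusty brown steel, 24 mm across flats, 28 mm across corners, 13 mm high. Origin: centre of its underside; z up; two of its flats face +y and -y of its own frame, so it can be gripped along its y axis or 60 degrees either way. Loose, lying flat on the hearth.
- nut_medium: Second smallest hexagon nut, grey steel, 30 mm across flats, 35 mm across corners, 16 mm high. Origin: centre of its underside; z up; two of its flats face +y and -y of its own frame, so it can be gripped along its y axis or 60 degrees either way. Loose, lying flat on the hearth.
- nut_large: Second biggest hexagon nut, grey steel, 36 mm across flats, 42 mm across corners, 20 mm high. Origin: centre of its underside; z up; two of its flats face +y and -y of its own frame, so it can be gripped along its y axis or 60 degrees either way. Loose, lying flat on the hearth.
- nut_brass: Biggest hexagon nut, yellow brass, 46 mm across flats, 53 mm across corners, 24 mm high. Origin: centre of its underside; z up; two of its flats face +y and -y of its own frame, so it can be gripped along its y axis or 60 degrees either way. Loose, lying flat on the hearth.
- rail: Brazing rail: bright steel flat bar fixed flat on the hearth, 330 mm long (x axis), 60 wide (y), 6 thick. Origin: centre of its underside. On its top centre line (y = 0) four black ring marks, 56 mm outside diameter, at x = -96, -32, +32, +96 mm, one per nut. At this 64 mm spacing fingers fit when they close across the rail (along its y), not along it between placed nuts.
- red_pin: Red-painted upright pin fixed on one end of the rail, 15 mm in diameter (20 mm at its foot) and 22 mm high above the rail. Origin: centre of its underside. It stands on the centre line at x = -148 or +148 mm of the rail; which end varies. The smallest nut belongs on the ring next to it.
- bare_pin: Unpainted dark steel pin of the same shape fixed on the other end of the rail. The biggest nut belongs on the ring next to it. The rail lies to the right of the fixed gas torch, which stands up to 0.38 m high at the left edge, x 0.51 to 0.67, y > 0.37.
- flux_pot: Bystander: pale grey enamel pot, open on top, 63 mm in diameter, 58 mm high. Origin: centre of its underside. To be left alone. It stands below the front rim of the fixed fume hood, which hangs from 0.30 m above the hearth upward over x > 0.65, y from -0.40 to 0.03: keep the wrist in front of it.
- copper_tube: Bystander: copper tube offcut lying on its side, 90 mm long (its y axis), 32 mm in diameter. Origin: centre of its underside. To be left alone.
- steel_block: Bystander: ground steel block, 32 x 50 x 25 mm (x, y, z). Origin: centre of its underside. To be left alone.
There are look-alikes about, which are no part of the job. Leave any green or purple look-alike of the nut_medium alone.

How it is judged:
By the outcome, as a careful person would: the job done as asked, in the order asked, and still so for the second after the job is handed in, with the robot touching nothing.
It also fails if it takes over 120 s, if anything falls off the work surface, if the arm or the gripper's body presses on something with over 40 N, if the wrist force passes 120 N, or if a joint passes its speed limit or range.

## Working session

There is one attempt and no reset: what is moved stays moved. The work goes in short steps, Python scripts to look and compute and a tool call to move; the robot and the scene stay as the last step left them, time stands still between calls to the robot, and variables do not carry over. Pictures are saved under pics/ and viewed, at most 14 in all, crops included, and the job is handed in when it is done.

Besides the shell and the picture viewer there is one more tool, called by a JSON object that holds its "name" and its "arguments". move_arm: Moves the arm, as the interface text tells. Its arguments: {"type":"object","properties":{"targets":{"type":"array"},"fingers":{"type":"number"},"force":{"type":"number"}},"required":["targets"]}

```bash
mkdir -p pics; ls; python3 - <<'E'
from cell import bot, eyes
import cv2
s=bot.state(); print({k:s[k] for k in('t','ee_pos','orientation','width','ft_force')}, bot.tcp_to_tips)
for n in('scene','side'):
    p,d=eyes.get_image(n); cv2.imwrite(f'pics/{n}0.png',p); print(n,eyes.camera_params(n))
    for l in('nut_small','nut_medium','nut_large','nut_brass','rail','red_pin','bare_pin','flux_pot','copper_tube','steel_block'):
        print(l,[(round(r['score'],2),[int(v) for v in r['at']]) for r in eyes.landmark_of(n,l)][:4])
E
```

```text
pics
{'t': 0.0, 'ee_pos': array([0.18804722, 0.59567176, 0.24750931]), 'orientation': array([-3.14016521e+00,  4.58753760e-05,  2.83583175e+00]), 'width': 0.08531382061290495, 'ft_force': array([ 0.55954804, -0.36714696,  0.64635372])} 0.017
scene {'vfov': 49.32406317492734, 'cx': 256.0064786117193, 'cy': 191.6311095196075, 'origin': array([ 0.10977817, -0.57937695,  0.87508997]), 'attitude': array([-2.49711988,  0.0140365 , -0.71415057])}
nut_small [(0.74, [337, 209]), (0.43, [284, 226]), (0.23, [252, 225])]
nut_medium [(0.53, [246, 192]), (0.5, [215, 204]), (0.45, [272, 198])]
nut_large [(0.61, [295, 269])]
nut_brass [(0.76, [252, 226])]
rail [(0.86, [207, 152])]
red_pin [(0.46, [177, 186]), (0.41, [251, 225]), (0.33, [300, 171])]
bare_pin [(0.38, [238, 120])]
flux_pot [(0.65, [336, 211])]
copper_tube [(0.78, [338, 212])]
steel_block [(0.66, [364, 246])]
side {'vfov': 49.19015917985818, 'cx': 257.0832908629856, 'cy': 186.9202640092829, 'origin': array([ 0.34877209, -0.75160852,  0.814408  ]), 'attitude': array([-2.40114565e+00, -1.77778531e-03, -2.59618618e-01])}
nut_small [(0.44, [263, 239])]
nut_medium [(0.59, [217, 192]), (0.55, [270, 208]), (0.54, [249, 196]), (0.28, [234, 148])]
nut_large [(0.74, [249, 280])]
nut_brass [(0.76, [232, 226])]
rail [(0.83, [237, 151]), (0.58, [190, 171])]
red_pin [(0.52, [192, 171])]
bare_pin [(0.43, [279, 131])]
flux_pot [(0.71, [314, 195])]
copper_tube [(0.7, [325, 248]), (0.5, [276, 130]), (0.17, [249, 278])]
steel_block [(0.65, [331, 289])]
```

```bash
python3 - <<'E'
import cv2
p=cv2.imread('pics/scene0.png'); cv2.imwrite('pics/scene0c.png',cv2.resize(p[95:305,140:420],None,fx=2.85,fy=2.85,interpolation=cv2.INTER_CUBIC))
p=cv2.imread('pics/side0.png'); cv2.imwrite('pics/side0c.png',cv2.resize(p[110:310,150:400],None,fx=3,fy=3,interpolation=cv2.INTER_CUBIC))
E
```

```text
(no output)
```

View pics/scene0c.png

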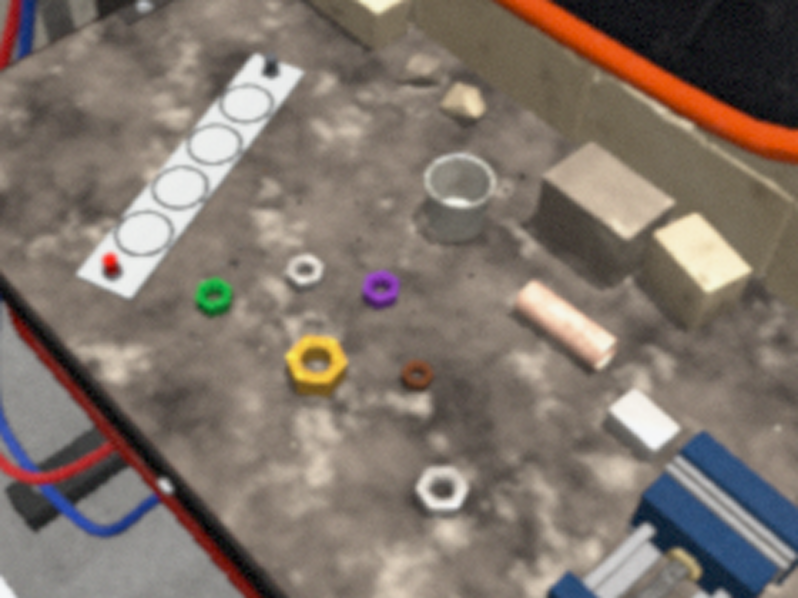

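View pics/side0c.png

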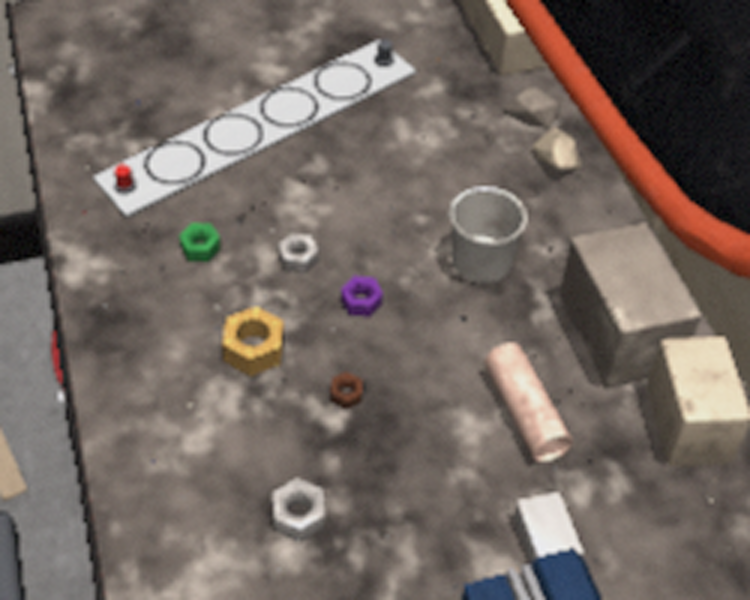

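The scene crop shows the red pin at full pixel (178,188) and the dark pin at (235,118). In between are four empty rings. The nut_medium candidates are grey (247,190), green (215,199) and purple (273,196). The grey one fits the description ("grey steel"), and the green and purple ones are excluded look-alikes. Small brown is at (286,226), brass at (251,224) and large grey at (295,267).

```bash
cat > h.py <<'E'
from cell import bot, eyes
import numpy as np, cv2
from scipy.spatial.transform import Rotation as R
def cam(n):
    c=eyes.camera_params(n); f=192/np.tan(np.radians(c['vfov']/2))
    return f,c['cx'],c['cy'],R.from_euler('xyz',c['attitude']).as_matrix(),np.array(c['origin'])
def cloud(d,C):
    f,cx,cy,M,o=C; v,u=np.mgrid[:384,:512]
    return np.stack([(u-cx)/f*d,(v-cy)/f*d,d],-1)@M.T+o
def onplane(u,v,z,C):
    f,cx,cy,M,o=C; r=M@np.array([(u-cx)/f,(v-cy)/f,1]); return o+r*(z-o[2])/r[2]
def proj(p,C):
    f,cx,cy,M,o=C; q=M.T@(np.array(p)-o); return q[0]/q[2]*f+cx,q[1]/q[2]*f+cy
def topdown(p,C,x0,y0,half,z,res=.0005):
    "rectified view at height z: columns grow with +x, rows with -y"
    n=int(2*half/res); f,cx,cy,M,o=C
    jj,ii=np.meshgrid(np.arange(n),np.arange(n))
    P=np.stack([x0-half+jj*res,y0+half-ii*res,np.full((n,n),z)],-1)
    q=(P-o)@M
    return cv2.remap(p,(q[...,0]/q[...,2]*f+cx).astype('f4'),(q[...,1]/q[...,2]*f+cy).astype('f4'),cv2.INTER_CUBIC)
NUT={'small':(.024,.013),'medium':(.030,.016),'large':(.036,.020),'brass':(.046,.024)}
def hexfit(P,af,h,zoff=0):
    "fit hexagon to points on the top face: P world pts near (cx,cy)"
    T=P[(abs(P[:,2]-h-zoff)<.004)][:,:2]
    c=cv2.minEnclosingCircle(T.astype('f4'))
    best=min(((np.max([np.ptp(T@[np.cos(a+k*np.pi/3),np.sin(a+k*np.pi/3)]) for k in range(3)]),a) for a in np.radians(np.arange(0,60,1))))
    a=best[1]; ns=np.array([[np.cos(a+k*np.pi/3),np.sin(a+k*np.pi/3)] for k in range(3)])
    m=[(np.max(T@n)+np.min(T@n))/2 for n in ns]
    ctr=np.linalg.lstsq(ns,np.array(m),rcond=None)[0]
    return ctr,np.degrees(a),best[0],np.array(c[0]),c[1],len(T)
E
python3 - <<'E'
from h import *
px={'scene':{'small':(286,226),'medium':(247,190),'large':(295,267),'brass':(251,224)},
'side':{'small':(265,240),'medium':(249,193),'large':(249,279),'brass':(234,224)}}
np.set_printoptions(precision=4,suppress=True)
for n in px:
    p,d=eyes.get_image(n); C=cam(n); W=cloud(d,C)
    table=W[(d>0)&(abs(W[...,2])<.02)]; print(n,'table z',np.median(table[:,2]))
    for k,(u,v) in px[n].items():
        af,h=NUT[k]; c=onplane(u,v,h,C)
        m=(d>0)&(np.hypot(W[...,0]-c[0],W[...,1]-c[1])<.04)
        try:print(k,c[:2],*[np.round(x,4) for x in hexfit(W[m],af,h)])
        except Exception as e: print(k,c,e)
    for k,(u,v) in {'scene':{'red':(178,188),'dark':(235,118)},'side':{'red':(191,169),'dark':(278,128)}}[n].items():
        print(k,onplane(u,v,.02,C))
    # ring marks: dark on the bright rail
E
mkdir -p pics;python3 - <<'E'
from h import *
for n in('scene','side'):
    p,_=eyes.get_image(n); C=cam(n)
    cv2.imwrite(f'pics/td_{n}.png',topdown(p,C,.58,.12,.2,.006,.001))
    cv2.imwrite(f'pics/tdf_{n}.png',topdown(p,C,.58,.05,.3,.006,.001))
a=[cv2.imread(f'pics/tdf_{n}.png') for n in('scene','side')]
cv2.imwrite('pics/td.png',cv2.resize(np.hstack(a),(800,400),interpolation=cv2.INTER_AREA))
E
```

```text
scene table z 0.0008214865117355807
small [ 0.5112 -0.2089] [ 0.5134 -0.2082] 47.0 0.0257 [ 0.5131 -0.2079] 0.014 65
medium [ 0.5096 -0.0642] [ 0.5115 -0.062 ] 4.0 0.0313 [ 0.5117 -0.0618] 0.0178 87
large [ 0.4484 -0.3043] [ 0.4513 -0.3023] 48.0 0.0367 [ 0.4507 -0.3019] 0.0206 159
brass [ 0.4469 -0.1538] [ 0.4527 -0.1471] 48.0 0.0482 [ 0.4534 -0.1474] 0.026 207
red [0.3784 0.0566 0.02  ]
dark [0.6533 0.1606 0.02  ]
side table z 0.0015985107714858726
small [ 0.5131 -0.21  ] [ 0.5154 -0.2062] 42.0 0.0243 [ 0.5154 -0.2058] 0.0131 68
medium [ 0.5122 -0.0618] [ 0.5133 -0.0596] 3.0 0.0318 [ 0.5131 -0.0601] 0.0178 90
large [ 0.4514 -0.3035] [ 0.4535 -0.3001] 46.0 0.0369 [ 0.4535 -0.2996] 0.0206 178
brass [ 0.4524 -0.1546] [ 0.4554 -0.1446] 46.0 0.0488 [ 0.456  -0.1453] 0.0269 211
red [0.3826 0.0573 0.02  ]
dark [0.6564 0.1611 0.02  ]
```

View pics/td.png

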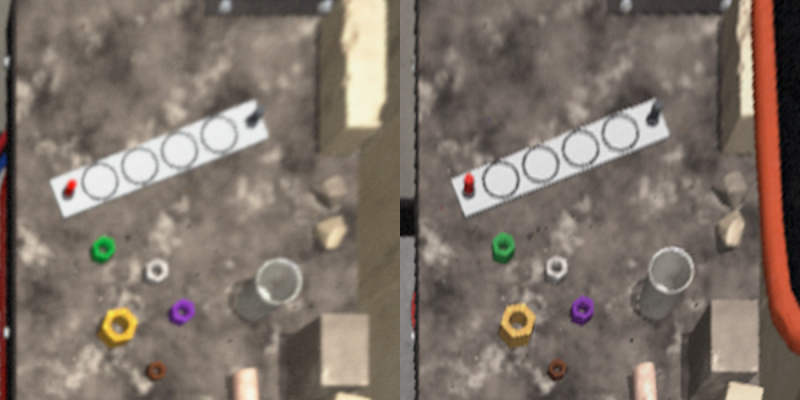

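The rectified views agree with the given sizes. Next I measure the rail and rings, the clearance round each nut and where the wrist camera sits.

```bash
python3 - <<'E'
from h import *
np.set_printoptions(precision=4,suppress=True)
s=bot.state(); Rt=R.from_euler('xyz',s['orientation']).as_matrix()
f,cx,cy,M,o=cam('wrist'); print('wrist cam in tool',Rt.T@(o-s['ee_pos']),'\n',Rt.T@M,f)
for n in('scene','side'):
    p,d=eyes.get_image(n); C=cam(n); res=.0005;half=.2
    t=topdown(p,C,.52,.11,half,.006,res); g=cv2.cvtColor(t,cv2.COLOR_BGR2HSV)
    m=((g[...,2]>170)&(g[...,1]<40)).astype('u1')
    m=cv2.morphologyEx(m,cv2.MORPH_CLOSE,np.ones((15,15)))
    c=max(cv2.findContours(m,0,1)[0],key=cv2.contourArea); (x,y),wh,a=cv2.minAreaRect(c)
    print(n,'rail',.52-half+x*res,.11+half-y*res,np.array(wh)*res,a)
    W=cloud(d,C)
    for k,c in {'small':(.514,-.207),'medium':(.512,-.061),'large':(.4525,-.301),'brass':(.454,-.146)}.items():
        r=np.hypot(W[...,0]-c[0],W[...,1]-c[1]); q=W[(d>0)&(r<.13)&(r>.032)&(W[...,2]>.012)]
        H,_,_=np.histogram2d(q[:,0],q[:,1],bins=[np.arange(.3,.8,.02),np.arange(-.5,.2,.02)])
        print(k,[(round(.31+i*.02,2),round(-.49+j*.02,2)) for i,j in np.argwhere(H>3)] if n=='scene' else '')
E
```

```text
wrist cam in tool [ 0.0646  0.0001 -0.1252] 
 [[-0.0001 -0.966  -0.2585]
 [ 1.     -0.0003  0.001 ]
 [-0.001  -0.2585  0.966 ]] 298.6819365063499
scene rail 0.5158326263427735 0.12147288513183593 [0.0814 0.3333] 68.70264434814453
small [(np.float64(0.43), np.float64(-0.31)), (np.float64(0.43), np.float64(-0.29)), (np.float64(0.43), np.float64(-0.17)), (np.float64(0.43), np.float64(-0.15)), (np.float64(0.43), np.float64(-0.13)), (np.float64(0.45), np.float64(-0.31)), (np.float64(0.45), np.float64(-0.29)), (np.float64(0.45), np.float64(-0.17)), (np.float64(0.45), np.float64(-0.15)), (np.float64(0.45), np.float64(-0.13)), (np.float64(0.47), np.float64(-0.31)), (np.float64(0.47), np.float64(-0.29)), (np.float64(0.47), np.float64(-0.17)), (np.float64(0.47), np.float64(-0.15)), (np.float64(0.47), np.float64(-0.13)), (np.float64(0.53), np.float64(-0.13)), (np.float64(0.53), np.float64(-0.11)), (np.float64(0.55), np.float64(-0.13)), (np.float64(0.55), np.float64(-0.11)), (np.float64(0.57), np.float64(-0.13)), (np.float64(0.57), np.float64(-0.11)), (np.float64(0.59), np.float64(-0.21)), (np.f
[... 1882 characters left out ...]
.03)), (np.float64(0.49), np.float64(-0.07)), (np.float64(0.49), np.float64(-0.05)), (np.float64(0.51), np.float64(-0.21)), (np.float64(0.51), np.float64(-0.19)), (np.float64(0.51), np.float64(-0.07)), (np.float64(0.51), np.float64(-0.05)), (np.float64(0.53), np.float64(-0.21)), (np.float64(0.53), np.float64(-0.13)), (np.float64(0.53), np.float64(-0.11)), (np.float64(0.53), np.float64(-0.07)), (np.float64(0.53), np.float64(-0.05)), (np.float64(0.55), np.float64(-0.13)), (np.float64(0.55), np.float64(-0.11)), (np.float64(0.57), np.float64(-0.13)), (np.float64(0.57), np.float64(-0.11))]
side rail 0.5180563201904297 0.120508056640625 [0.0738 0.3308] 68.67757415771484
small 
medium 
large 
brass
```

{"name": "move_arm", "arguments": {"targets": [[-0.05,-0.045,-0.06,10],[-0.09,-0.085,-0.0725,20],[-0.13,-0.125,-0.0725,30],[-0.17,-0.16,-0.0725,40],[-0.21,-0.2,-0.0725,50],[-0.25,-0.24,-0.0725,60],[-0.29,-0.275,-0.0725,70],[-0.33,-0.315,-0.0725,80],[-0.37,-0.35,-0.0725,90],[-0.41,-0.39,-0.0725,100],[-0.45,-0.43,-0.0725,110],[-0.468,-0.446,-0.0725,120],[-0.468,-0.446,-0.0725,130],[-0.468,-0.446,-0.0725,140],[-0.468,-0.446,-0.0725,142],[-0.468,-0.446,-0.0725,142],[-0.468,-0.446,-0.0725,142],[-0.468,-0.446,-0.0725,142],[-0.468,-0.446,-0.0725,142]], "fingers": 1, "force": 50}}

```text
t: 3.78
ee_pos: [0.5002, 0.0298, 0.3208]
orientation: [-3.141, -0.0, 0.358]
ft_force: [-0.3, -0.2, -0.1]
width: 0.0855
grip_force: 0.0
```

```bash
cat >> h.py <<'E'
def rings(n):
    p,d=eyes.get_image(n); C=cam(n); res=.0005;x0,y0,half=.515,.11,.17
    t=topdown(p,C,x0,y0,half,.006,res); g=cv2.GaussianBlur(cv2.cvtColor(t,cv2.COLOR_BGR2GRAY),(5,5),0)
    c=cv2.HoughCircles(g,cv2.HOUGH_GRADIENT,1,90,param1=80,param2=15,minRadius=51,maxRadius=58)
    out=[] if c is None else [(x0-half+x*res,y0+half-y*res,r*res) for x,y,r in c[0]]
    return p,d,C,t,sorted(out)
E
python3 - <<'E'
from h import *
np.set_printoptions(precision=4,suppress=True)
print(bot.state()['qpos'])
for n in('wrist','scene','side'):
    p,d,C,t,c=rings(n); print(n,np.array(c))
    if n=='wrist':
        cv2.imwrite('pics/w1.png',p); W=cloud(d,C)
        for k,c in {'small':(.5145,-.207),'medium':(.512,-.061),'large':(.4525,-.301),'brass':(.454,-.146)}.items():
            m=(d>0)&(np.hypot(W[...,0]-c[0],W[...,1]-c[1])<.04)
            try: print(k,*[np.round(x,4) for x in hexfit(W[m],*NUT[k])])
            except Exception as e: print(k,e)
E
```

```text
[-0.687   0.0044  0.5444  1.6897 -0.0024  1.4482 -1.3551]
wrist [[0.4308 0.0782 0.0277]
 [0.4923 0.1007 0.026 ]
 [0.5498 0.1232 0.026 ]
 [0.6098 0.1467 0.026 ]]
small [ 0.5142 -0.2055] 46.0 0.0248 [ 0.5146 -0.2049] 0.0134 174
medium [ 0.5126 -0.0592] 6.0 0.0304 [ 0.5128 -0.0584] 0.0169 272
large [ 0.4524 -0.2991] 50.0 0.0368 [ 0.4525 -0.2989] 0.0205 334
brass [ 0.4555 -0.1429] 40.0 0.0463 [ 0.4549 -0.1432] 0.0259 445
scene [[0.4877 0.1037 0.0257]
 [0.5488 0.1242 0.0287]
 [0.6118 0.1482 0.0258]
 [0.6393 0.2002 0.0269]]
side [[0.4308 0.0812 0.0282]
 [0.4908 0.1037 0.0287]
 [0.5502 0.1273 0.0287]
 [0.6128 0.1512 0.0264]]
```

View pics/w1.png

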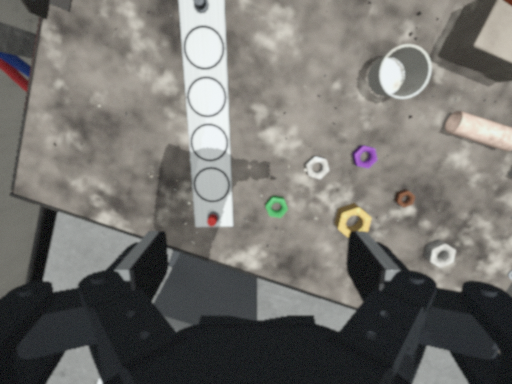

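The wrist view shows red pin at (212,219), dark pin at (201,4), rings between at (212,184), (209,142), (207,96), (204,47). The nuts are medium grey (317,167), brass (354,221), small (404,198) and large (442,255), and green (277,207) and purple (365,157) are the look-alikes to avoid. I'll move above the brass nut for a closer look.

{"name": "move_arm", "arguments": {"targets": [[-0.03,0.043,0.03,3],[-0.06,0.086,0.06,3],[-0.09,0.128,0.1,3],[-0.1035,0.1475,0.14,3],[-0.1035,0.1475,0.17,3],[-0.1035,0.1475,0.17,3],[-0.1035,0.1475,0.17,3]]}}

```text
t: 4.8
ee_pos: [0.4556, -0.1444, 0.152]
orientation: [3.141, -0.001, 0.306]
ft_force: [0.4, 0.4, 1.9]
width: 0.0855
grip_force: 0.0
```

```bash
cat >> h.py <<'E'
def delta(x,y,z,yawdeg,s=None):
    s=s or bot.state(); y0=s['orientation'][2]; e=s['ee_pos']
    d=np.array([x,y])-e[:2]; c,sn=np.cos(y0),np.sin(y0)
    t=(np.degrees(y0)-yawdeg+180)%360-180
    return np.round([d@[c,sn],d@[sn,-c],e[2]-z,t],4)
def look(k,c,zoff=0,img=None):
    s=bot.state(); p,d=eyes.get_image('wrist'); C=cam('wrist'); W=cloud(d,C)
    m=(d>0)&(np.hypot(W[...,0]-c[0],W[...,1]-c[1])<.036)
    r=hexfit(W[m],*NUT[k],zoff)
    z=np.median(W[m][:,2][abs(W[m][:,2]-NUT[k][1]-zoff)<.004]) 
    print(k,*[np.round(v,4) for v in r],'topz',round(float(z),4),'tcp',s['ee_pos'])
    if img: cv2.imwrite(img,p)
    return r,s
E
python3 - <<'E'
from h import *
r,s=look('brass',(.455,-.1435),img='pics/w2.png')
a=r[1]; print(s['qpos'].round(2)); [print(yaw,delta(*r[0],.025,yaw,s)) for yaw in (a+90-60,a-90)]
E
```

```text
brass [ 0.4547 -0.1444] 41.0 0.0461 [ 0.4547 -0.1443] 0.0262 1627 topz 0.0236 tcp [ 0.45559126 -0.14435969  0.15195752]
[-0.49  0.09  0.74  1.99 -0.07  1.08 -0.98]
71.0 [-9.00000e-04 -3.00000e-04  1.27000e-01 -5.34748e+01]
-49.0 [-9.00000e-04 -3.00000e-04  1.27000e-01  6.65252e+01]
```

View pics/w2.png

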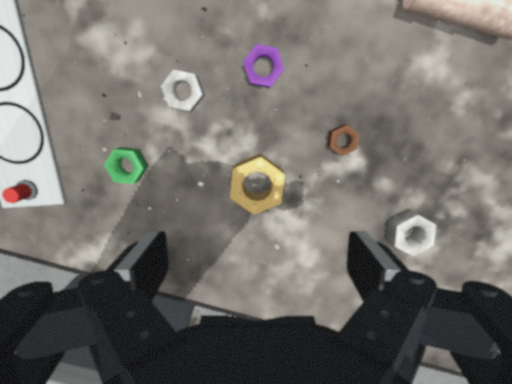

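{"name": "move_arm", "arguments": {"targets": [[-0.001,0,0.03,6.5],[-0.001,0,0.06,6.5],[-0.001,0,0.09,6.5],[-0.001,0,0.11,6.5],[-0.001,0,0.13,6.5],[-0.001,0,0.13,6.5],[-0.001,0,0.13,6.5]]}}

```text
t: 5.72
ee_pos: [0.4549, -0.1448, 0.022]
orientation: [3.141, -0.002, 0.192]
ft_force: [0.6, 0.1, 0.5]
width: 0.085
grip_force: 0.0
```

{"name": "move_arm", "arguments": {"targets": [[0,0,0,0],[0,0,0,0],[0,0,0,0],[0,0,0,0],[0,0,0,0],[0,0,0,0]], "fingers": -1, "force": 40}}

```text
t: 6.48
ee_pos: [0.4543, -0.1448, 0.0214]
orientation: [-3.141, -0.001, 0.192]
ft_force: [-1.2, 1.1, 8.3]
width: 0.0452
grip_force: 40.5
```

{"name": "move_arm", "arguments": {"targets": [[0,0,-0.05,0],[0,0,-0.1,0],[0.03,-0.037,-0.12,-5],[0.06,-0.074,-0.12,-10],[0.09,-0.111,-0.12,-10],[0.12,-0.148,-0.12,-10],[0.15,-0.185,-0.12,-10],[0.18,-0.222,-0.12,-10],[0.209,-0.2575,-0.12,-10],[0.209,-0.2575,-0.12,-10],[0.209,-0.2575,-0.12,-10],[0.209,-0.2575,-0.12,-10]]}}

```text
t: 7.98
ee_pos: [0.6098, 0.1463, 0.1409]
orientation: [3.141, 0.0, 0.364]
ft_force: [-0.1, -0.9, -2.9]
width: 0.045
grip_force: 43.7
```

```bash
python3 - <<'E'
from h import *
np.set_printoptions(precision=4,suppress=True)
p,d,C,t,c=rings('wrist'); print(np.array(c)); s=bot.state(); print(s['ee_pos'],s['orientation'],s['width'],s['qpos'])
cv2.imwrite('pics/w3.png',p)
W=cloud(d,C); m=(d>0)&(abs(W[...,2]-.006)<.004)&(p.min(-1)>170); q=W[m]; print('rail z',np.median(q[:,2]),len(q))
E
```

```text
[[0.4908 0.1002 0.0261]
 [0.5423 0.1207 0.0282]
 [0.6087 0.1493 0.026 ]]
[0.6098 0.1465 0.141 ] [-3.1416  0.0001  0.3644] 0.045089137727064826 [-0.7436  0.4558  0.5673  1.611  -0.262   1.1516 -1.3216]
rail z 0.005770389642030416 7496
```

View pics/w3.png

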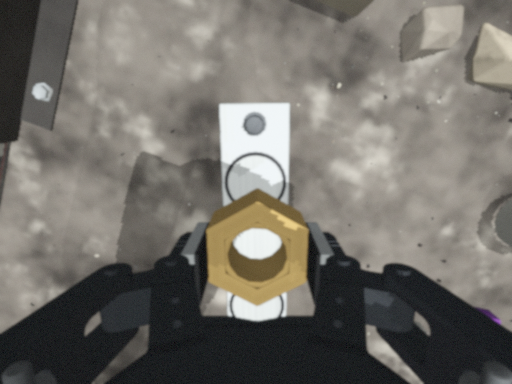

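The dark pin is at (254,124) and the target ring at about (256,180), partly hidden by the held nut. I'll fit the ring more precisely from its dark pixels and the rail edges.

```bash
cat >> h.py <<'E'
from scipy.optimize import least_squares
def ringfit(p,C,g,umask=None):
    "robust circle fit of dark ring pixels (outer r 28, line inside) near guess g on rail top"
    res=.00025; half=.035; t=cv2.cvtColor(topdown(p,C,g[0],g[1],half,.006,res),cv2.COLOR_BGR2GRAY)
    n=t.shape[0]; bh=cv2.morphologyEx(t,cv2.MORPH_BLACKHAT,np.ones((17,17)))
    i,j=np.nonzero(bh>50); P=np.c_[g[0]-half+j*res,g[1]+half-i*res]
    r=np.hypot(*(P-g).T); P=P[abs(r-.027)<.005]
    f=least_squares(lambda x:np.hypot(P[:,0]-x[0],P[:,1]-x[1])-x[2],[*g,.027],loss='soft_l1',f_scale=.0005,bounds=([g[0]-.01,g[1]-.01,.0255],[g[0]+.01,g[1]+.01,.0285]))
    return f.x,len(P),np.median(abs(f.fun)),t
E
python3 - <<'E'
from h import *
np.set_printoptions(precision=4,suppress=True)
p,d=eyes.get_image('wrist');C=cam('wrist')
x,n,e,t=ringfit(p,C,np.array([.6095,.148])); print('wrist',x,n,e)
# rail edges in the image column scan -> world
g=cv2.cvtColor(p,cv2.COLOR_BGR2GRAY)
for r in (112,118,135,145):
    w=np.nonzero(g[r,200:310]>140)[0]+200; a=onplane(w[0]-.5,r,.006,C); b=onplane(w[-1]+.5,r,.006,C); print(r,w[0],w[-1],(a+b)/2,np.linalg.norm(a-b))
print('pin foot/top',onplane(254,124,.028,C))
for n in('scene','side'):
    p,d=eyes.get_image(n);C=cam(n)
    for g in ([.431,.080],[.491,.1025]): x,k,e,t=ringfit(p,C,np.array(g)); print(n,x,k,e)
E
```

```text
wrist [0.6095 0.1483 0.0262] 4463 0.0006053869078148401
112 219 309 [0.6697 0.1631 0.006 ] 0.07691996270241003
118 219 309 [0.665  0.1613 0.006 ] 0.07730706007635253
135 219 309 [0.6517 0.1561 0.006 ] 0.07842530013344405
145 220 298 [0.6422 0.1571 0.006 ] 0.06866924167626336
pin foot/top [0.6585 0.1677 0.028 ]
scene [0.431 0.08  0.027] 0 nan
scene [0.491  0.1025 0.027 ] 0 nan
side [0.4309 0.0802 0.026 ] 1320 0.0004094930462040184
side [0.4908 0.1038 0.0262] 683 0.0003808969718737433
  return _methods._mean(a, axis=axis, dtype=dtype,
  ret = ret.dtype.type(ret / rcount)
```

{"name": "move_arm", "arguments": {"targets": [[0.001,-0.002,0.03,0],[0.001,-0.002,0.06,0],[0.001,-0.002,0.085,0],[0.001,-0.002,0.1,0],[0.001,-0.002,0.108,0],[0.001,-0.002,0.113,0],[0.001,-0.002,0.113,0],[0.001,-0.002,0.113,0]]}}

```text
t: 9.18
ee_pos: [0.6106, 0.1501, 0.0284]
orientation: [-3.141, -0.001, 0.366]
ft_force: [0.9, 0.1, -2.3]
width: 0.045
grip_force: 43.7
```

{"name": "move_arm", "arguments": {"targets": [[0,0,0,0],[0,0,0,0],[0,0,0,0],[0,0,0,0],[0,0,-0.02,0],[0,0,-0.05,0],[0,0,-0.09,0],[0,0,-0.12,0],[0,0,-0.12,0]], "fingers": 1}}

```text
t: 10.3
ee_pos: [0.6119, 0.1501, 0.1519]
orientation: [-3.141, -0.006, 0.366]
ft_force: [-0.5, 0.4, 0.3]
width: 0.0851
grip_force: 0.0
```

```bash
python3 - <<'E'
from h import *
look('brass',(.6097,.1486),.006)
s=bot.state();print(delta(.4525,-.300,.16,20,s))
E
```

```text
brass [0.6094 0.1502] 50.0 0.0461 [0.6094 0.1503] 0.0263 1621 topz 0.0275 tcp [0.61188824 0.15011777 0.15189897]
[-0.309   0.3636 -0.0101  0.969 ]
```

{"name": "move_arm", "arguments": {"targets": [[-0.04,0.045,0,3],[-0.08,0.092,0,3],[-0.12,0.14,0,3],[-0.16,0.187,0,3],[-0.2,0.235,0,3],[-0.24,0.282,0,3],[-0.28,0.33,0,3],[-0.309,0.3635,0,3],[-0.309,0.3635,0,3],[-0.309,0.3635,0,3],[-0.309,0.3635,0,3]]}}

```text
t: 11.72
ee_pos: [0.4525, -0.2986, 0.1475]
orientation: [-3.141, 0.0, 0.316]
ft_force: [0.6, -0.2, -0.1]
width: 0.0853
grip_force: 0.0
```

```bash
python3 - <<'E'
from h import *
r,s=look('large',(.4525,-.3))
print(s['qpos'].round(2),delta(*r[0],.021,r[1]-30,s))
E
```

```text
large [ 0.4523 -0.3003] 49.0 0.0363 [ 0.4525 -0.3003] 0.0207 1035 topz 0.0193 tcp [ 0.45246201 -0.29861185  0.14748979]
[-0.2   0.29  0.81  1.84 -0.24  1.11 -0.55] [-6.000e-04  1.500e-03  1.265e-01 -8.934e-01]
```

{"name": "move_arm", "arguments": {"targets": [[-0.0005,0.0015,0.03,-1],[-0.0005,0.0015,0.06,-1],[-0.0005,0.0015,0.09,-1],[-0.0005,0.0015,0.11,-1],[-0.0005,0.0015,0.1265,-1],[-0.0005,0.0015,0.1265,-1],[-0.0005,0.0015,0.1265,-1]]}}

```text
t: 12.65
ee_pos: [0.4523, -0.302, 0.022]
orientation: [3.141, -0.001, 0.331]
ft_force: [-0.2, 0.5, 0.9]
width: 0.0855
grip_force: 0.0
```

{"name": "move_arm", "arguments": {"targets": [[0,0,0,0],[0,0,0,0],[0,0,0,0],[0,0,0,0],[0,0,0,0],[0,0,0,0],[0,0,0,0]], "fingers": -1}}

```text
t: 13.52
ee_pos: [0.4521, -0.3017, 0.0218]
orientation: [3.142, -0.001, 0.331]
ft_force: [-1.3, 0.9, 6.1]
width: 0.0356
grip_force: 40.0
```

```bash
python3 - <<'E'
from h import *
print(delta(.5499,.1255,.1,20.9))
E
```

```text
[ 0.2314 -0.3722 -0.0782 -1.9207]
```

{"name": "move_arm", "arguments": {"targets": [[0,0,-0.05,0],[0.01,-0.015,-0.09,-2],[0.04,-0.064,-0.1,-2],[0.07,-0.113,-0.1,-2],[0.1,-0.161,-0.1,-2],[0.13,-0.209,-0.1,-2],[0.16,-0.257,-0.1,-2],[0.19,-0.306,-0.1,-2],[0.22,-0.354,-0.1,-2],[0.2315,-0.372,-0.1,-2],[0.2315,-0.372,-0.1,-2],[0.2315,-0.372,-0.1,-2],[0.2315,-0.372,-0.1,-2]]}}

```text
t: 15.15
ee_pos: [0.5497, 0.1235, 0.1214]
orientation: [3.141, 0.0, 0.364]
ft_force: [0.5, 0.5, -1.5]
width: 0.0353
grip_force: 40.6
```

```bash
python3 - <<'E'
from h import *
np.set_printoptions(precision=4,suppress=True)
p,d=eyes.get_image('wrist');C=cam('wrist')
print(ringfit(p,C,np.array([.5499,.1257]))[:3])
print(delta(.5499,.1255,.029,20.9),bot.state()['width'])
E
```

```text
(array([0.5499, 0.125 , 0.0262]), 4826, np.float64(0.0006224256376744577))
[ 0.0007 -0.0015  0.0924 -0.0493] 0.03528632222224323
```

{"name": "move_arm", "arguments": {"targets": [[0.0005,-0.0005,0.03,0],[0.0005,-0.0005,0.055,0],[0.0005,-0.0005,0.075,0],[0.0005,-0.0005,0.087,0],[0.0005,-0.0005,0.0925,0],[0.0005,-0.0005,0.0925,0],[0.0005,-0.0005,0.0925,0]]}}

```text
t: 16.08
ee_pos: [0.5505, 0.1262, 0.0295]
orientation: [-3.141, -0.001, 0.366]
ft_force: [0.3, -0.5, -0.7]
width: 0.0353
grip_force: 40.6
```

{"name": "move_arm", "arguments": {"targets": [[0,0,0,0],[0,0,0,0],[0,0,0,0],[0,0,0,0],[0,0,-0.02,0],[0,0,-0.05,0],[0,0,-0.09,0],[0,0,-0.12,0],[0,0,-0.12,0]], "fingers": 1}}

```text
t: 17.2
ee_pos: [0.5517, 0.1262, 0.1525]
orientation: [-3.141, -0.006, 0.366]
ft_force: [0.1, -0.7, -1.0]
width: 0.0856
grip_force: 0.0
```

```bash
python3 - <<'E'
from h import *
look('large',(.5499,.1255),.006)
s=bot.state();print(delta(.514,-.2065,.16,16,s))
E
```

```text
large [0.5497 0.1266] 51.0 0.0361 [0.5499 0.1267] 0.0206 990 topz 0.0235 tcp [0.55165081 0.12624826 0.15249754]
[-0.1534  0.2975 -0.0093  4.9704]
```

{"name": "move_arm", "arguments": {"targets": [[-0.025,0.049,0,4],[-0.05,0.098,0,5],[-0.075,0.147,0,5],[-0.1,0.196,0,5],[-0.125,0.245,0,5],[-0.1535,0.2975,0,5],[-0.1535,0.2975,0,5],[-0.1535,0.2975,0,5],[-0.1535,0.2975,0,5]]}}

```text
t: 18.38
ee_pos: [0.5135, -0.2052, 0.1485]
orientation: [-3.141, 0.0, 0.281]
ft_force: [0.3, 1.3, -0.9]
width: 0.0855
grip_force: 0.0
```

```bash
python3 - <<'E'
from h import *
r,s=look('small',(.514,-.2065))
print(delta(*r[0],.019,r[1]-30,s))
E
```

```text
small [ 0.5147 -0.2062] 44.0 0.0242 [ 0.5148 -0.2062] 0.0136 446 topz 0.0127 tcp [ 0.51350252 -0.20516587  0.14846192]
[8.0000e-04 1.3000e-03 1.2950e-01 2.1056e+00]
```

{"name": "move_arm", "arguments": {"targets": [[0.001,0.001,0.03,2],[0.001,0.001,0.06,2],[0.001,0.001,0.09,2],[0.001,0.001,0.11,2],[0.001,0.001,0.129,2],[0.001,0.001,0.129,2],[0.001,0.001,0.129,2]]}}

```text
t: 19.3
ee_pos: [0.515, -0.2076, 0.0205]
orientation: [3.141, -0.001, 0.244]
ft_force: [0.1, 0.5, -0.0]
width: 0.085
grip_force: 0.0
```

{"name": "move_arm", "arguments": {"targets": [[0,0,0,0],[0,0,0,0],[0,0,0,0],[0,0,0,0],[0,0,0,0],[0,0,0,0],[0,0,0,0],[0,0,0,0]], "fingers": -1}}

```text
t: 20.3
ee_pos: [0.5146, -0.2074, 0.0201]
orientation: [-3.141, -0.0, 0.244]
ft_force: [-1.4, 1.0, 5.8]
width: 0.023
grip_force: 39.3
```

```bash
python3 - <<'E'
from h import *
print(delta(.4302,.080,.12,20.9))
E
```

```text
[-0.0125 -0.2993 -0.0999 -6.9232]
```

{"name": "move_arm", "arguments": {"targets": [[0,0,-0.05,0],[0,-0.01,-0.09,-3],[-0.003,-0.06,-0.1,-7],[-0.005,-0.11,-0.1,-7],[-0.007,-0.16,-0.1,-7],[-0.009,-0.21,-0.1,-7],[-0.011,-0.26,-0.1,-7],[-0.0125,-0.299,-0.1,-7],[-0.0125,-0.299,-0.1,-7],[-0.0125,-0.299,-0.1,-7],[-0.0125,-0.299,-0.1,-7]]}}

```text
t: 21.68
ee_pos: [0.4304, 0.0786, 0.1197]
orientation: [3.141, 0.0, 0.364]
ft_force: [0.8, 0.3, -0.5]
width: 0.0228
grip_force: 39.8
```

```bash
python3 - <<'E'
from h import *
np.set_printoptions(precision=4,suppress=True)
p,d=eyes.get_image('wrist');C=cam('wrist')
print(ringfit(p,C,np.array([.4302,.080]))[:3])
print(delta(.4302,.080,.027,20.9),bot.state()['width'])
E
```

```text
(array([0.4307, 0.078 , 0.0262]), 5676, np.float64(0.0006205723306112118))
[ 0.0003 -0.0013  0.0927 -0.033 ] 0.02264744604812059
```

{"name": "move_arm", "arguments": {"targets": [[0,0.001,0.03,0],[0,0.001,0.055,0],[0,0.001,0.075,0],[0,0.001,0.087,0],[0,0.001,0.0925,0],[0,0.001,0.0925,0],[0,0.001,0.0925,0]]}}

```text
t: 22.6
ee_pos: [0.4309, 0.079, 0.0279]
orientation: [-3.141, -0.001, 0.366]
ft_force: [0.2, 0.7, -0.2]
width: 0.0229
grip_force: 39.8
```

{"name": "move_arm", "arguments": {"targets": [[0,0,0,0],[0,0,0,0],[0,0,0,0],[0,0,0,0],[0,0,-0.02,0],[0,0,-0.05,0],[0,0,-0.09,0],[0,0,-0.12,0],[0,0,-0.12,0]], "fingers": 1}}

```text
t: 23.72
ee_pos: [0.4317, 0.0793, 0.1492]
orientation: [-3.14, -0.004, 0.366]
ft_force: [0.4, 0.7, -0.0]
width: 0.0857
grip_force: 0.0
```

```bash
python3 - <<'E'
from h import *
look('small',(.4307,.079),.006)
s=bot.state();print(delta(.5128,-.0595,.16,95,s),delta(.5128,-.0595,.16,-25,s))
E
```

```text
small [0.4301 0.0789] 49.0 0.0244 [0.43   0.0789] 0.0136 444 topz 0.0173 tcp [0.43169084 0.07932614 0.14919957]
[ 2.69000e-02  1.58800e-01 -1.22000e-02 -7.40091e+01] [ 2.69000e-02  1.58800e-01 -1.22000e-02  4.59909e+01]
```

{"name": "move_arm", "arguments": {"targets": [[0.006,0.04,0,-10],[0.013,0.08,0,-20],[0.02,0.12,0,-30],[0.027,0.159,0,-40],[0.027,0.159,0,-50],[0.027,0.159,0,-60],[0.027,0.159,0,-70],[0.027,0.159,0,-74],[0.027,0.159,0,-74],[0.027,0.159,0,-74],[0.027,0.159,0,-74]]}}

```text
t: 25.15
ee_pos: [0.5125, -0.06, 0.147]
orientation: [-3.141, 0.0, 1.657]
ft_force: [-0.1, 0.7, -0.4]
width: 0.0855
grip_force: 0.0
```

```bash
python3 - <<'E'
from h import *
r,s=look('medium',(.5128,-.0598),img='pics/w4.png')
print(delta(*r[0],.020,r[1]+90,s))
E
```

```text
medium [ 0.5119 -0.0599] 6.0 0.0302 [ 0.512  -0.0599] 0.0171 720 topz 0.016 tcp [ 0.51249457 -0.0599527   0.14700342]
[ 1.0000e-04 -5.0000e-04  1.2700e-01 -1.0798e+00]
```

View pics/w4.png

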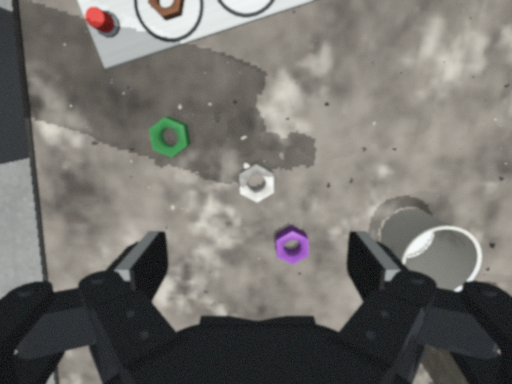

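The wrist view is centred on the grey medium nut at (256,183). Green (168,137) and purple (291,245) both lie outside the finger paths.

{"name": "move_arm", "arguments": {"targets": [[0,-0.0005,0.03,-1],[0,-0.0005,0.06,-1],[0,-0.0005,0.09,-1],[0,-0.0005,0.11,-1],[0,-0.0005,0.127,-1],[0,-0.0005,0.127,-1],[0,-0.0005,0.127,-1]]}}

```text
t: 26.08
ee_pos: [0.5126, -0.0601, 0.0209]
orientation: [3.141, 0.0, 1.675]
ft_force: [0.1, -0.5, 0.3]
width: 0.0853
grip_force: 0.0
```

{"name": "move_arm", "arguments": {"targets": [[0,0,0,0],[0,0,0,0],[0,0,0,0],[0,0,0,0],[0,0,0,0],[0,0,0,0],[0,0,0,0],[0,0,0,0]], "fingers": -1}}

```text
t: 27.08
ee_pos: [0.5124, -0.06, 0.0207]
orientation: [3.141, -0.0, 1.675]
ft_force: [-2.5, -0.1, 6.4]
width: 0.029
grip_force: 39.7
```

```bash
python3 - <<'E'
from h import *
print(delta(.4902,.1015,.12,20.9))
E
```

```text
[ 1.62900e-01 -5.20000e-03 -9.93000e-02  7.50779e+01]
```

{"name": "move_arm", "arguments": {"targets": [[0,0,-0.05,0],[0,0,-0.1,5],[0.03,-0.001,-0.1,15],[0.06,-0.002,-0.1,25],[0.09,-0.003,-0.1,35],[0.12,-0.004,-0.1,45],[0.15,-0.005,-0.1,55],[0.163,-0.005,-0.1,65],[0.163,-0.005,-0.1,75],[0.163,-0.005,-0.1,75],[0.163,-0.005,-0.1,75],[0.163,-0.005,-0.1,75]]}}

```text
t: 28.58
ee_pos: [0.4902, 0.1014, 0.1203]
orientation: [-3.141, -0.0, 0.368]
ft_force: [-0.5, -0.3, -1.0]
width: 0.0288
grip_force: 40.0
```

```bash
python3 - <<'E'
from h import *
np.set_printoptions(precision=4,suppress=True)
p,d=eyes.get_image('wrist');C=cam('wrist'); cv2.imwrite('pics/w5.png',p)
print(ringfit(p,C,np.array([.4902,.1015]))[:3])
print(delta(.4902,.1015,.028,20.9),bot.state()['width'])
E
```

```text
(array([0.4903, 0.1013, 0.0262]), 5263, np.float64(0.0006241917883063677))
[ 0.0001 -0.0001  0.0923  0.1498] 0.028797372555212114
```

{"name": "move_arm", "arguments": {"targets": [[0,0.001,0.03,0],[0,0.001,0.055,0],[0,0.001,0.075,0],[0,0.001,0.087,0],[0,0.001,0.0925,0],[0,0.001,0.0925,0],[0,0.001,0.0925,0]]}}

```text
t: 29.5
ee_pos: [0.4909, 0.1008, 0.0284]
orientation: [-3.141, -0.001, 0.366]
ft_force: [-0.2, 0.0, -0.1]
width: 0.0288
grip_force: 40.0
```

{"name": "move_arm", "arguments": {"targets": [[0,0,0,0],[0,0,0,0],[0,0,0,0],[0,0,0,0],[0,0,-0.02,0],[0,0,-0.05,0],[0,0,-0.09,0],[0,0,-0.13,0],[-0.03,0,-0.17,0],[-0.03,0,-0.2,0],[-0.03,0,-0.2,0],[-0.03,0,-0.2,0]], "fingers": 1}}

```text
t: 31.0
ee_pos: [0.4623, 0.0899, 0.2273]
orientation: [-3.141, 0.0, 0.366]
ft_force: [0.9, -0.2, -0.3]
width: 0.0856
grip_force: 0.0
```

```bash
python3 - <<'E'
from h import *
for k,c in dict(small=(.4307,.078),medium=(.4903,.1013),large=(.5499,.125),brass=(.6095,.1483)).items(): look(k,c,.006)
p,d=eyes.get_image('wrist'); C=cam('wrist')
cv2.imwrite('pics/end.png',cv2.resize(topdown(p,C,.52,.11,.18,.006,.001),None,fx=1.6,fy=1.6))
E
```

```text
small [0.4308 0.0794] 50.0 0.0245 [0.4315 0.0797] 0.0134 259 topz 0.0183 tcp [0.46227707 0.08989794 0.22725714]
medium [0.4913 0.1013] 50.0 0.0301 [0.4913 0.1013] 0.0173 469 topz 0.0219 tcp [0.46211352 0.08978467 0.22690634]
large [0.5511 0.1267] 50.0 0.0363 [0.5508 0.1267] 0.0206 794 topz 0.0254 tcp [0.46208124 0.08972303 0.2268089 ]
brass [0.6059 0.149 ] 53.0 0.0451 [0.6064 0.1491] 0.0245 876 topz 0.0296 tcp [0.46212011 0.0896951  0.22685614]
```

View pics/end.png

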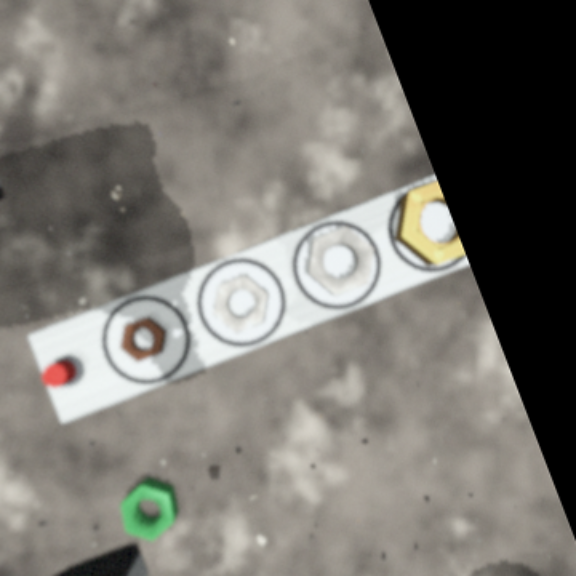

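The rectified view shows small, medium, large and brass in order from the red pin, each inside its ring. All are within about 2 mm; the brass nut is cut off by this frame but was measured about 1.6 mm off right after placing.

```bash
python3 -c "
from cell import bot
print(bot.finish_job())"
```

```text
the job is handed in; nothing more can be done
None
```

The job is handed in: all four nuts lie flat on the rail in size order from the red pin to the dark pin, each within about 2 mm of its ring centre by camera, and I never gripped the pot, tube, block or look-alikes.

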